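# Engine control lever to full

### The job

Work with the fingertips only: pinch nothing, lift nothing. First push the grease tin along the bench, upright and gently, well out of the way of the control lever's swing, leaving the lever where it is; then push the lever round past its first detent until it rests at its second stop, without forcing it there. Leave the pliers, the wheel bolt and the spanner alone and finish clear of everything.

Things in the scene. Friction and masses are not known exactly. Their poses are not given: they have to be found in the camera images.
- control: Engine control head bolted to the bench: 112 mm square dark base plate, grey body, bright steel disc of 68 mm radius (33 mm high) with two upright stop pins (45 mm high). Origin: on the lever's vertical pivot axis, at bench height; z up. Its +x axis points along the lever arm as it lies at the second stop; +y is the side beyond that stop. The lever starts on the -y side.
- lever (a joint): Lever angle (rad), growing anticlockwise seen from above: 0 first position, 0.65 first detent, 1.30 second stop (hard stop and detent). The arm points at angle (value - 1.30) from the control's +x axis. A spring detent holds it at each of the three: leaving one takes about 7 N at the grip, and once past midway (0.33 or 0.97) it snaps on to the next by itself. Starts at about 0.
- lever_grip (a point): Middle of the lever's upright black grip: 22 mm diameter, from 41 to 92 mm above the bench (this point is at 66 mm), 122 mm from the pivot axis. It stands on the end of a flat steel arm, 20 mm wide, whose top is 41 mm above the bench and whose end is 128 mm from the axis. A brass plunger cap (15 mm diameter, top 57 mm high) stands on the arm 56 mm from the axis.
- tin: Round grease tin with a flat lid, 68 mm diameter, 72 mm high, 0.25 to 0.5 kg, loose, standing on the bench in the lever's swing close to the second stop. Origin: centre of its underside. Out of the way means its centre is more than 0.17 m from the pivot axis, or more than 50 mm to the +y side of the control's x axis.
- bolt: Wheel bolt, 24 mm across, 51 mm high, loose, standing on the bench; leave alone. Origin: centre of its underside.
- pliers_1: Pliers, 168 mm long along their own y axis, 54 mm wide, 16 mm high, loose, lying to the right; leave alone. Origin: centre of their underside.
- spanner: Large open-ended spanner, 253 mm long along its own y axis, 37 mm wide, 9 mm high, loose, lying to the left; leave alone. Origin: centre of its underside.
Mind the look-alikes: they are no part of the job. Leave any purple look-alike of the tin alone.

How it is judged:
On the way, in this order (a step that is already met when the one before it is completed fails the run):
1. the tin stands clear of the lever's swing while the lever is still at its first position ((horizontal distance between tin and control above 0.17 m or y of tin in the frame of control above 0.05 m) and value of joint lever below 0.2 rad), for 0.2 s.
2. the lever is at its second stop (value of joint lever above 1.22 rad), for 0.2 s.
At the end, for the whole second after the job is handed in: The lever rests within 0.08 rad of its second stop (above 1.22 rad); the tin stands upright and still on the bench with its centre over 170 mm from the pivot axis or over 50 mm beyond the second-stop line (value of joint lever above 1.22 rad and (horizontal distance between tin and control above 0.17 m or y of tin in the frame of control above 0.05 m) and angle between tin's own z axis and vertical below 0.15 rad and height (world z) of tin between -0.01 and 0.01 m and linear speed of tin below 0.02 m/s); the robot touches nothing.
It fails at once if the tin is lifted off the bench (height (world z) of tin above 0.012 m).
It fails at once if the tin is tipped (angle between tin's own z axis and vertical above 0.35 rad).
It fails at once if the tin is squeezed or struck (contact force between the fingers and tin above 30 N).
It fails at once if the lever is pinched, or jammed hard against its stop (contact force between the fingers and control above 35 N).
It fails at once if the pliers, wheel bolt or spanner is disturbed (distance of any of pliers_1, bolt, spanner from where it was at the start of the episode above 0.025 m).
It also fails if it takes over 48 s, if anything falls off the work surface, if the arm or the gripper's body presses on something with over 40 N, if the wrist force passes 120 N, or if a joint passes its speed limit or range.

### The arm

A 6-joint arm with a two-finger parallel gripper is mounted at the origin on a cart in front of the work surface, level with it; the furniture and walls round the work are solid. World frame = base frame: x ahead of the robot, y to its left, z up, the work surface at z = 0. Lengths are in m, angles in rad, forces in N, time in s.
With the tool pointing down it reaches from about 0.325 to 0.9 m from the base axis. Payload 6.1 kg.
Tool frame: the origin (TCP) lies at the very end of the fingers, on their centre line; the grasp point (between the pads) lies 19 mm behind it (ctrl.grip_depth is the distance from the TCP to the grasp point, in m); z points along the fingers, y is the direction in which the jaws open and shut (so a half turn about z gives the same grasp; the last joint's range is limited). The gripper opens to 85 mm and grips with 20 to 120 N. Pads are 22 mm wide; open, the fingers measure 114 mm over their backs; the gripper's body (76 mm by 85 mm) begins 54 mm behind the grasp point. The pads swing forward as they close: fully open they stand 13 mm farther back than shut.
Start: joints at [-1.323, 0.22, 1.526, -0, 1.395, -0.126], TCP at [0.228, -0.582, 0.231] pointing down, gripper open.
Joint ranges: [-2.98, 2.98], [-0.91, 2.08], [0.09, 2.57], [-1.24, 4.39], [0.2, 2.65], [-2.68, 2.68]. Speed limits (rad/s): [2.57, 2.57, 3.01, 3.14, 3.14, 3.14].

### API

Orientations are given as a unit quaternion [x, y, z, w].
In Python, from station import ctrl gives the robot as it stands. The module is installed in compiled form; this text tells all that it offers.
- The arm moves only by the tool play_rows, never from a script. Its argument "plan" is a list of rows, each a list of 3 entries, a list of its own where there are three numbers: the finger opening in cm, from 0 to 8.54, then the shift along the tool's x, y, z in cm, then the turn, a rotation vector about the tool's x, y, z in units of 6 degrees (1.0 is 6 degrees). In form: [[fingers, [x, y, z], [wx, wy, wz]], ...]. A call has exactly 5 rows; each row is the pose to reach, as a shift and turn from the pose measured when the call began, along the tool's axes at that moment; what a row does not reach only later rows make up. A row lasts 1/10 s, in which the tool goes at most 50 mm and 8.59 degrees, less where a joint would pass 70% of its speed; a pose out of reach is approached as far as the arm can. A call with a gripper value outside its range is refused whole. The fingers move at their own pace and stop on an object; the grip force is fixed at half the most. Time passes only in rows, so rows that repeat a pose let the fingers close, or fill a call up. It gives the time, the measured TCP pose, the force and the opening at its end, in the units of the state.
- ctrl.sense(): the state, without advancing time (a new reading comes with each control period).
- ctrl.grab_frame(name): name is "scene" or "top"; returns (picture, depth): 384x512x3 uint8, red, green, blue; 384x512 float32, m along the optical axis (not along the pixel's ray), 0 where there is no reading.
- ctrl.calibration(name): a dict with "K" (3x3 intrinsics, pixels), "view" (4x4, takes a point from world to camera coordinates). Camera axes: x right, y down, z forward; pixel columns grow to the right and rows downward; lengths in m; the calibration is good to about 2 mm. A picture is of the moment at which its call begins. calibration takes no time and is no camera call.
- ctrl.job_done(): hands the job in, once; it reports no verdict.
Trained networks look in the newest picture that a camera, given by its name, has taken for a name from the list of things; names that differ only in an ending like _2 or _b are one class to them, and where a whole thing is asked for, a point or a joint stands for the part that bears it (a point fixed in the world has none). Each returns a list of dicts, best first, with "p" (0 to 1); they miss things now and then, are a little off and sometimes report something else, mostly with a low value. They report only what shows in the picture. A call takes as long as a camera call. They do not tell look-alikes from the thing itself.
- ctrl.masks_of(thing, camera): "mask" (384x512 bool, what is visible of it) and "pixel" ([column, row] in pixels, amid what is visible of it).
The state is a dict: "t": time; "joint_positions": joint angles; "qd": joint speeds; "joint_torque": joint torques, N m; "position": TCP position; "tool_rot": TCP orientation; "wrist_force": force on the tool from outside, world axes, zero at the start; "wrist_torque": the same for the moment, N m; "opening": opening from 0.0 (shut) to 1.0 (fully open).
Only numpy, scipy, OpenCV 4.12 (cv2) and the standard library are available. Lean on these libraries where they do the work, as an engineer would, in place of code of your own. Each camera call takes 0.05 s, during which the arm holds its last target. There are 200 camera calls.

## Working session

There is one attempt and no reset: what is moved stays moved. The work goes in short steps, Python scripts to look and compute and a tool call to move; the robot and the scene stay as the last step left them, time stands still between calls to the robot, and variables do not carry over. Pictures are saved under pics/ and viewed, and the job is handed in when it is done.

Besides the shell and the picture viewer there is one more tool, called after ">>>" as a command line: name --argument value ..., lists and objects as JSON in quotes. play_rows: Moves the arm, as the interface text tells. Its arguments: {"type":"object","properties":{"plan":{"type":"array","items":{"type":"array"}}},"required":["plan"]}

```bash
mkdir -p pics; cat > h.py <<'E'
import numpy as np, cv2
from station import ctrl
def shot(c,name):
    im,d=ctrl.grab_frame(c); cv2.imwrite(f'pics/{name}.png',im[:,:,::-1]); return im,d
def world(c,d):
    k=ctrl.calibration(c); K=np.array(k['K']); V=np.linalg.inv(np.array(k['view']))
    v,u=np.mgrid[:d.shape[0],:d.shape[1]]
    P=np.stack([(u-K[0,2])/K[0,0]*d,(v-K[1,2])/K[1,1]*d,d],-1)
    return P@V[:3,:3].T+V[:3,3]
E
python3 - <<'E'
from h import *
for c in('top','scene'):
    im,d=shot(c,c+'0'); W=world(c,d); np.save(c+'0.npy',W)
    print(c,np.array(ctrl.calibration(c)['view']).round(3).tolist())
    for t in('control','lever','lever_grip','tin','bolt','pliers_1','spanner'):
        for r in ctrl.masks_of(t,c)[:4]:
            m=r['mask']&(d>0)
            print(t,round(r['p'],2),np.round(r['pixel']),m.sum(),np.median(W[m],0).round(3),W[m][:,2].max().round(3), im[m].mean(0).round())
s=ctrl.sense();print(s)
E
```

```text
top [[-0.005, -1.0, 0.016, -0.063], [-0.998, 0.004, -0.066, 0.528], [0.066, -0.017, -0.998, 1.441], [0.0, 0.0, 0.0, 1.0]]
control 0.83 [269. 161.] 1404 [ 0.643 -0.114  0.033] 0.096 [236. 233. 231.]
lever 0.81 [262. 171.] 327 [ 0.605 -0.092  0.042] 0.096 [206. 202. 196.]
lever_grip 0.52 [258. 174.] 331 [ 0.606 -0.091  0.042] 0.096 [205. 201. 195.]
tin 0.81 [275. 229.] 369 [ 0.426 -0.125  0.07 ] 0.079 [184. 102. 216.]
tin 0.67 [291. 191.] 385 [ 0.535 -0.186  0.069] 0.077 [240. 217. 110.]
pliers_1 0.59 [372. 180.] 437 [ 0.584 -0.475  0.012] 0.024 [181. 100.  93.]
spanner 0.97 [123. 211.] 367 [0.491 0.363 0.006] 0.017 [243. 239. 237.]
scene [[-0.668, -0.744, -0.004, 0.317], [-0.523, 0.474, -0.708, 0.353], [0.529, -0.471, -0.706, 1.039], [0.0, 0.0, 0.0, 1.0]]
control 0.58 [252. 175.] 793 [ 0.638 -0.105  0.034] 0.094 [168. 168. 158.]
lever 0.69 [248. 184.] 167 [ 0.597 -0.083  0.048] 0.094 [116. 113. 101.]
lever_grip 0.71 [251. 182.] 148 [ 0.595 -0.081  0.05 ] 0.094 [111. 107.  95.]
tin 0.74 [290. 201.] 433 [ 0.416 -0.111  0.065] 0.075 [115.  52. 142.]
tin 0.66 [282. 177.] 353 [ 0.525 -0.17
[... 407 characters left out ...]
joint_positions': array([-1.32308709e+00,  2.20388463e-01,  1.52647867e+00, -2.29357402e-05,
        1.39470903e+00, -1.26093537e-01]), 'qd': array([ 5.72946335e-04, -6.41053044e-04, -1.47125040e-03, -1.09830749e-04,
       -4.99565000e-05, -2.69619577e-04]), 'joint_torque': array([ 1.10722332e-03, -4.96784413e+01, -3.89713669e+01, -6.27916756e-05,
        5.97361759e-04,  1.05604886e-05]), 'position': array([ 0.22821696, -0.58184337,  0.2313181 ]), 'tool_rot': array([ 9.82584347e-01,  1.85817118e-01, -1.07684987e-05,  8.91814140e-06]), 'wrist_force': array([-0.34187359, -0.21607788,  0.1612808 ]), 'wrist_torque': array([ 0.00369621,  0.03336497, -0.02293967]), 'opening': 0.9985790902239455}
```

```bash
python3 - <<'E'
import cv2
a=cv2.imread('pics/top0.png')[110:260,80:400]; cv2.imwrite('pics/c1.png',cv2.resize(a,None,fx=2.5,fy=2.5,interpolation=cv2.INTER_CUBIC))
a=cv2.imread('pics/scene0.png')[120:280,150:340]; cv2.imwrite('pics/c2.png',cv2.resize(a,None,fx=3.7,fy=3.7,interpolation=cv2.INTER_CUBIC))
E
python3 - <<'E'
from h import *
W=np.load('top0.npy').reshape(-1,3); W2=np.load('scene0.npy').reshape(-1,3)
im=cv2.imread('pics/top0.png').reshape(-1,3)
def box(P,x,y,z): return (P[:,0]>x[0])&(P[:,0]<x[1])&(P[:,1]>y[0])&(P[:,1]<y[1])&(P[:,2]>z[0])&(P[:,2]<z[1])
def circ(p):
    A=np.c_[2*p,np.ones(len(p))]; s=np.linalg.lstsq(A,(p**2).sum(1),rcond=None)[0]; return s[:2],np.sqrt(s[2]+s[:2]@s[:2])
for n,P in(('top',W),('scene',W2)):
    for lab,b in(('tin',box(P,(.45,.6),(-.26,-.14),(.062,.08))),('purple',box(P,(.37,.48),(-.18,-.06),(.062,.08))),('grip',box(P,(.45,.65),(-.13,.0),(.07,.1))),('disc',box(P,(.55,.78),(-.25,-.02),(.028,.037))),('all>20',box(P,(.3,.85),(-.3,.25),(.02,.3)))):
        p=P[b][:,:2]; 
        if len(p)<3: print(n,lab,len(p));continue
        c,r=cv2.minEnclosingCircle(p.astype(np.float32)); print(n,lab,len(p),np.round(c,3),round(r,3),p.mean(0).round(3))
    b=box(P,(.3,.9),(-.55,.45),(.02,.3)); 
    g=np.zeros((60,100),int); q=P[b]; np.maximum.at(g,(((q[:,0]-.3)*100).astype(int),((.45-q[:,1])*100).astype(int)),(q[:,2]*100).astype(int))
    k,l,s,c=cv2.connectedComponentsWithStats((g>0).astype(np.uint8))
    for i in range(1,k): print('  blob x',.3+s[i][1]/100,.3+(s[i][1]+s[i][3])/100,'y',.45-s[i][0]/100,.45-(s[i][0]+s[i][2])/100,'zmax',g[l==i].max())
E
```

```text
top tin 362 [ 0.509 -0.171] 0.065 [ 0.536 -0.186]
top purple 358 [ 0.426 -0.126] 0.034 [ 0.426 -0.126]
top grip 41 [ 0.504 -0.088] 0.066 [ 0.521 -0.07 ]
top disc 1018 [ 0.661 -0.132] 0.13 [ 0.655 -0.121]
top all>20 10346 [ 0.651 -0.023] 0.337 [ 0.742 -0.068]
  blob x 0.37 0.39 y 0.16999999999999998 0.15000000000000002 zmax 5
  blob x 0.39 0.45999999999999996 y -0.09000000000000002 -0.15999999999999998 zmax 7
  blob x 0.41 0.44 y -0.53 -0.55 zmax 5
  blob x 0.5 0.5700000000000001 y -0.14999999999999997 -0.22000000000000003 zmax 7
  blob x 0.51 0.54 y -0.43 -0.44 zmax 2
  blob x 0.5 0.51 y -0.47000000000000003 -0.48000000000000004 zmax 2
  blob x 0.53 0.8999999999999999 y 0.030000000000000027 -0.38999999999999996 zmax 22
  blob x 0.52 0.53 y -0.47000000000000003 -0.48000000000000004 zmax 2
  blob x 0.55 0.5700000000000001 y -0.47000000000000003 -0.48000000000000004 zmax 2
  blob x 0.56 0.5700000000000001 y -0.44 -0.45 zmax 2
  blob x 0.59 0.62 y -0.47000000000000003 -0.48000000000000004 zmax 2
  blob x 0.6699999999999999 0.6799999999999999 y -0.36000000000000004 -0.36999999999999994 zm
[... 708 characters left out ...]
ob x 0.5 0.5800000000000001 y -0.13999999999999996 -0.22000000000000003 zmax 7
  blob x 0.53 0.56 y -0.02999999999999997 -0.06 zmax 9
  blob x 0.5700000000000001 0.8999999999999999 y 0.040000000000000036 -0.38999999999999996 zmax 22
  blob x 0.62 0.63 y -0.46 -0.47000000000000003 zmax 2
  blob x 0.6799999999999999 0.69 y -0.36000000000000004 -0.36999999999999994 zmax 2
  blob x 0.75 0.8999999999999999 y 0.41000000000000003 0.07 zmax 22
  blob x 0.74 0.8 y -0.42 -0.51 zmax 7
  blob x 0.8 0.81 y -0.54 -0.55 zmax 2
  blob x 0.8899999999999999 0.8999999999999999 y -0.14999999999999997 -0.15999999999999998 zmax 17
  blob x 0.8799999999999999 0.8999999999999999 y -0.47000000000000003 -0.53 zmax 19
```

View pics/c1.png

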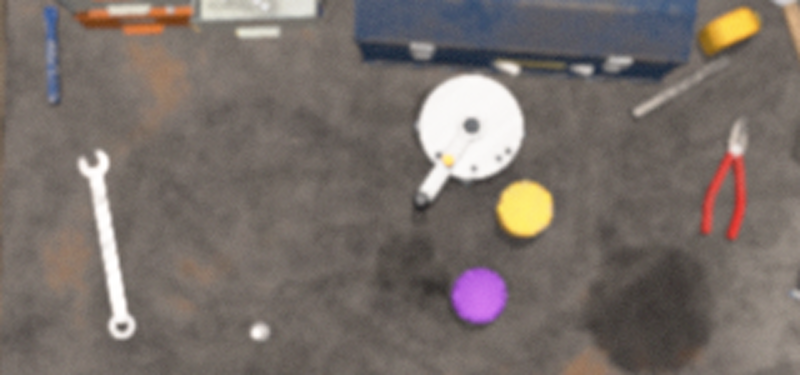

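View pics/c2.png

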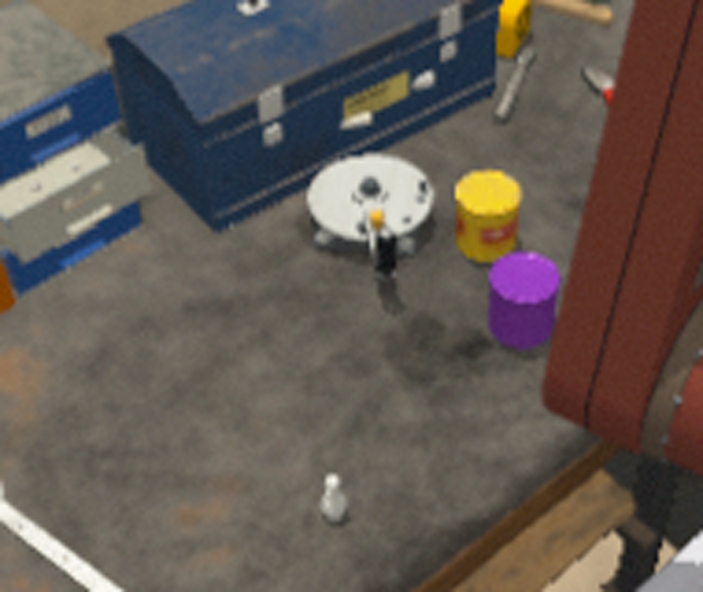

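View pics/top0.png

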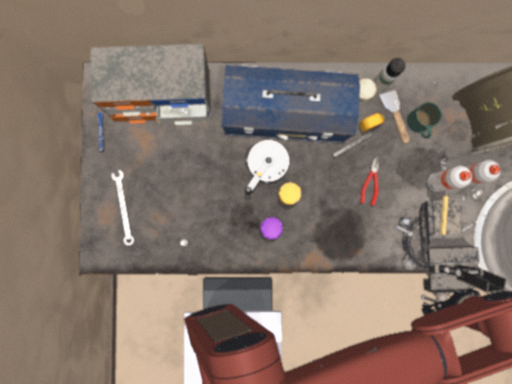

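Candidates for the tin in the top picture are yellow (290,193) and purple (271,228). The small yellow object at (372,122) is not a tin. I choose the yellow one, which stands in the swing near the second stop. The purple one is the look-alike. The lever grip shows at about (250,190), on the left.

```bash
cat >> h.py <<'E'
from scipy.spatial.transform import Rotation as R
def target(xyz,push_deg):
    """shift (cm) and turn (6deg) in tool axes so that tool -x points along push_deg in world, tool z down"""
    s=ctrl.sense(); r=R.from_quat(s['tool_rot']); a=np.radians(push_deg+180)
    x=np.array([np.cos(a),np.sin(a),0]); z=np.array([0,0,-1.]); T=R.from_matrix(np.c_[x,np.cross(z,x),z])
    print('t',round(s['t'],2),'pos',s['position'].round(4),'shift',(r.inv().apply(np.array(xyz)-s['position'])*100).round(2),'turn',((r.inv()*T).as_rotvec()/np.radians(6)).round(2),'F',s['wrist_force'].round(1))
E
python3 - <<'E'
from h import *
for n in('top','scene'):
    P=np.load(n+'0.npy').reshape(-1,3)
    c=np.array([.645,-.116])
    for _ in range(15):
        m=(np.abs(P[:,2]-.033)<.004)&(np.hypot(*(P[:,:2]-c).T)<.076); c=np.array(cv2.minAreaRect(P[m,:2].astype(np.float32))[0])
    m2=(P[:,2]>.062)&(P[:,2]<.08)&(np.hypot(*(P[:,:2]-[.536,-.186]).T)<.05)
    g=(P[:,2]>.085)&(P[:,2]<.1)&(np.hypot(*(P[:,:2]-[.545,-.048]).T)<.035)
    t=P[m2,:2].mean(0); gr=P[g,:2].mean(0)
    print(n,'pivot',c.round(4),np.percentile(P[m,:2],[1,99],0).round(3).tolist(),'tin',t.round(4),'grip',gr.round(4),np.hypot(*(gr-c)).round(4),np.degrees(np.arctan2(*(gr-c)[::-1])))
d=np.array([np.cos(np.radians(250)),np.sin(np.radians(250))])
p=np.array([.535,-.185])-d*.065
target([*p,.2],250)
E
```

```text
top pivot [ 0.6469 -0.1187] [[0.584, -0.182], [0.713, -0.056]] tin [ 0.5366 -0.1864] grip [ 0.5462 -0.0531] 0.1202 146.89669622566427
scene pivot [ 0.649  -0.1172] [[0.584, -0.18], [0.713, -0.052]] tin [ 0.5351 -0.182 ] grip [ 0.5442 -0.0455] 0.1269 145.62152773554388
t 0.8 pos [ 0.2282 -0.5818  0.2313] shift [ 47.35 -30.62   3.13] turn [ 0.   0.  -8.1] F [-0.3 -0.2  0.2]
```

```bash
python3 -c "
from h import *
target([.532,-.115,.2],270)"
```

```text
t 0.8 pos [ 0.2282 -0.5818  0.2313] shift [ 45.33 -32.37   3.13] turn [ -0.     0.   -11.43] F [-0.3 -0.2  0.2]
```

>>> play_rows --plan '[[3, [3.8, -2.7, 0.3], [0, 0, -1]], [3, [7.6, -5.4, 0.5], [0, 0, -2]], [3, [11.4, -8.1, 0.8], [0, 0, -3]], [3, [15.1, -10.8, 1], [0, 0, -4]], [3, [18.9, -13.5, 1.3], [0, 0, -5]]]'

```text
t: 1.3
position: [0.3556, -0.3857, 0.2185]
tool_rot: [0.9, 0.436, 0.0, 0.0]
wrist_force: [1.3, -0.4, 0.6]
opening: 0.35
```

```bash
python3 -c "
from h import *
target([.532,-.115,.2],270);print(ctrl.sense()['joint_positions'].round(2))"
```

```text
t 1.3 pos [ 0.3556 -0.3857  0.2185] shift [32.18 -2.97  1.84] turn [ 0.01  0.   -6.39] F [ 1.3 -0.4  0.6]
[-0.98 -0.01  1.8   0.    1.35 -0.31]
```

>>> play_rows --plan '[[3, [4.5, -0.4, 0.3], [0, 0, -1.2]], [3, [9, -0.8, 0.6], [0, 0, -2.4]], [3, [13.5, -1.2, 0.9], [0, 0, -3.6]], [3, [18, -1.7, 1.2], [0, 0, -4.8]], [3, [22.5, -2.1, 1.5], [0, 0, -6]]]'

```text
t: 1.8
position: [0.4796, -0.1946, 0.2037]
tool_rot: [0.72, 0.694, 0.0, 0.001]
wrist_force: [-0.1, -0.4, -0.1]
opening: 0.349
```

```bash
python3 -c "
from h import *
target([.532,-.115,.15],270);print(ctrl.sense()['joint_positions'].round(2))"
```

```text
t 1.8 pos [ 0.4796 -0.1946  0.2037] shift [8.15 4.95 5.37] turn [ 0.01  0.01 -0.35] F [-0.1 -0.4 -0.1]
[-0.54 -0.02  1.84 -0.    1.32 -0.5 ]
```

>>> play_rows --plan '[[3, [2.7, 1.6, 1], [0, 0, -0.2]], [3, [5.4, 3.3, 2.5], [0, 0, -0.35]], [3, [8.1, 4.9, 4], [0, 0, -0.35]], [3, [8.1, 4.9, 5.4], [0, 0, -0.35]], [3, [8.1, 4.9, 5.4], [0, 0, -0.35]]]'

```text
t: 2.3
position: [0.53, -0.1145, 0.1473]
tool_rot: [0.706, 0.708, -0.001, -0.001]
wrist_force: [-0.0, -0.7, -0.4]
opening: 0.355
```

```bash
python3 -c "
from h import *
shot('top','a');a=cv2.imread('pics/a.png')[120:260,190:350]; cv2.imwrite('pics/a1.png',cv2.resize(a,None,fx=4,fy=4))
target([.532,-.115,.025],270)"
```

```text
t 2.35 pos [ 0.5305 -0.1155  0.1486] shift [ 0.05  0.17 12.36] turn [-0.01  0.01  0.01] F [ 0.  -0.3 -0.1]
```

View pics/a1.png

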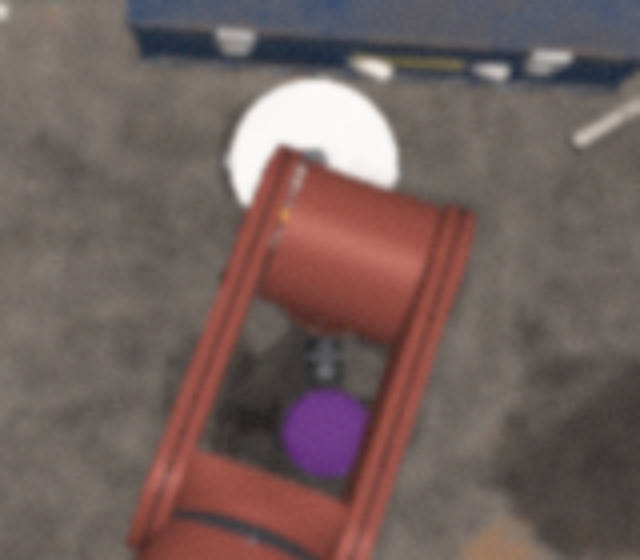

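The arm hides the tin in this view, but the purple one is untouched at crop (325,432). I'm descending between the lever and the tin.

>>> play_rows --plan '[[3, [0, 0.2, 3], [0, 0, 0]], [3, [0, 0.2, 6], [0, 0, 0]], [3, [0, 0.2, 9], [0, 0, 0]], [3, [0, 0.2, 11.5], [0, 0, 0]], [3, [0, 0.2, 12.4], [0, 0, 0]]]'

```text
t: 2.85
position: [0.5304, -0.1164, 0.0229]
tool_rot: [0.707, 0.707, -0.002, -0.002]
wrist_force: [-0.0, 0.1, -0.1]
opening: 0.352
```

>>> play_rows --plan '[[3, [-0.5, 0, 0], [0, 0, 0]], [3, [-1, 0, 0], [0, 0, 0]], [3, [-1.5, 0, 0], [0, 0, 0]], [3, [-2, 0, 0], [0, 0, 0]], [3, [-2.5, 0, 0], [0, 0, 0]]]'

```text
t: 3.35
position: [0.5312, -0.1421, 0.0239]
tool_rot: [0.707, 0.707, -0.001, -0.001]
wrist_force: [-0.0, 4.1, 0.2]
opening: 0.352
```

```bash
python3 -c "
from h import *
im,d=shot('scene','b');a=cv2.imread('pics/b.png')[120:260,190:350]; cv2.imwrite('pics/b1.png',cv2.resize(a,None,fx=4,fy=4))
target([.532,-.115,.025],270)"
```

```text
t 3.4 pos [ 0.5312 -0.1425  0.0238] shift [ 2.75  0.07 -0.12] turn [-0.03  0.   -0.01] F [0.6 1.4 0.2]
```

View pics/b1.png

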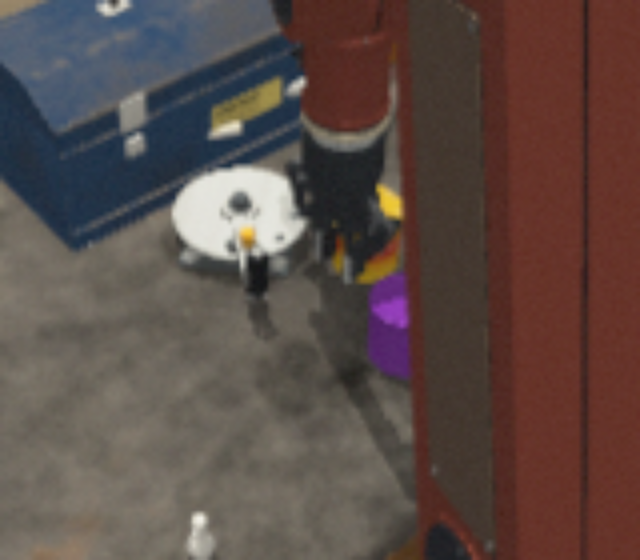

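The fingers have just met the yellow tin at crop (365,240), and the lever is untouched at (258,275). I'll keep pushing slowly.

>>> play_rows --plan '[[3, [-0.5, 0, 0], [0, 0, 0]], [3, [-1, 0, 0], [0, 0, 0]], [3, [-1.5, 0, 0], [0, 0, 0]], [3, [-2, 0, 0], [0, 0, 0]], [3, [-2.5, 0, 0], [0, 0, 0]]]'

```text
t: 3.9
position: [0.531, -0.1678, 0.0236]
tool_rot: [0.708, 0.707, -0.001, -0.001]
wrist_force: [1.5, 3.2, -0.4]
opening: 0.351
```

>>> play_rows --plan '[[3, [-0.5, 0, 0], [0, 0, 0]], [3, [-1, 0, 0], [0, 0, 0]], [3, [-1.5, 0, 0], [0, 0, 0]], [3, [-2, 0, 0], [0, 0, 0]], [3, [-2.5, 0, 0], [0, 0, 0]]]'

```text
t: 4.4
position: [0.531, -0.1932, 0.0236]
tool_rot: [0.708, 0.707, -0.001, -0.001]
wrist_force: [0.5, 2.8, -0.5]
opening: 0.354
```

>>> play_rows --plan '[[3, [-0.5, 0, 0], [0, 0, 0]], [3, [-1, 0, 0], [0, 0, 0]], [3, [-1.5, 0, 0], [0, 0, 0]], [3, [-2, 0, 0], [0, 0, 0]], [3, [-2.5, 0, 0], [0, 0, 0]]]'

```text
t: 4.9
position: [0.5309, -0.2186, 0.0236]
tool_rot: [0.708, 0.707, -0.001, -0.001]
wrist_force: [0.0, 2.6, -0.6]
opening: 0.351
```

>>> play_rows --plan '[[3, [-0.5, 0, 0], [0, 0, 0]], [3, [-1, 0, 0], [0, 0, 0]], [3, [-1.5, 0, 0], [0, 0, 0]], [3, [-1.9, 0, 0], [0, 0, 0]], [3, [-2.1, 0, 0], [0, 0, 0]]]'

```text
t: 5.4
position: [0.5308, -0.2401, 0.0235]
tool_rot: [0.708, 0.707, -0.001, -0.001]
wrist_force: [0.5, 3.3, -0.7]
opening: 0.351
```

Next I back off from the tin, then rise.

>>> play_rows --plan '[[3, [0.5, 0, 0], [0, 0, 0]], [3, [1.5, 0, 0], [0, 0, 0]], [3, [2.5, 0, 0], [0, 0, 0]], [3, [3.5, 0, -2], [0, 0, 0]], [3, [4, 0, -5], [0, 0, 0]]]'

```text
t: 5.9
position: [0.5291, -0.1974, 0.0718]
tool_rot: [0.707, 0.707, -0.002, -0.004]
wrist_force: [1.0, 0.1, -0.4]
opening: 0.354
```

>>> play_rows --plan '[[0, [1, -1, -5], [0, 0, 0]], [0, [3, -4, -9], [0, 0, 0]], [0, [6, -8, -11], [0, 0, 0]], [0, [9, -9, -11], [0, 0, 0]], [0, [13, -9, -11], [0, 0, 0]]]'

```text
t: 6.4
position: [0.4389, -0.0666, 0.1842]
tool_rot: [0.708, 0.706, -0.001, -0.002]
wrist_force: [0.4, 0.6, 0.2]
opening: 0.001
```

>>> play_rows --plan '[[0, [4, 0, 0], [0, 0, 0]], [0, [8, 0, 0], [0, 0, 0]], [0, [12, 0, 0], [0, 0, 0]], [0, [14, 0, 0], [0, 0, 0]], [0, [14, 0, 0], [0, 0, 0]]]'

```text
t: 6.9
position: [0.4384, 0.0762, 0.1844]
tool_rot: [0.706, 0.708, -0.001, -0.002]
wrist_force: [0.4, -0.6, -0.8]
opening: 0.005
```

```bash
cat > chk.py <<'E'
from h import *
import sys
for n in('top','scene'):
    im,d=shot(n,n+sys.argv[1]); P=world(n,d).reshape(-1,3); C=im.reshape(-1,3).astype(int)
    m=(P[:,2]>.062)&(P[:,2]<.08)&(C[:,0]-C[:,2]>70)&(C[:,1]-C[:,2]>60)&(np.abs(P[:,0]-.53)<.15)&(np.abs(P[:,1]+.25)<.15)
    g=(P[:,2]>.082)&(P[:,2]<.1)&(np.abs(np.hypot(*(P[:,:2]-[.648,-.118]).T)-.122)<.025)&(P[:,0]<.68)
    t=P[m,:2].mean(0); gr=P[g,:2].mean(0); print(n,m.sum(),g.sum(),'tin',t.round(3),'z',P[m,2].mean().round(3) if m.any() else 0,'dist',np.hypot(*(t-[.648,-.118])).round(3),'grip',gr.round(4),'deg',np.degrees(np.arctan2(gr[1]+.118,gr[0]-.648)).round(1)%360)
    x0,y0=(180,110); a=im[y0:y0+150,x0:x0+180,::-1]; cv2.imwrite(f'pics/{n}{sys.argv[1]}c.png',cv2.resize(a,None,fx=3.5,fy=3.5))
a=[cv2.imread(f'pics/{n}{sys.argv[1]}c.png') for n in('top','scene')]; cv2.imwrite(f'pics/both{sys.argv[1]}.png',cv2.resize(np.hstack(a),(800,333)))
E
python3 chk.py 2; python3 -c "
from h import *
target([.545,-.010,.055],270)"
```

```text
top 351 28 tin [ 0.529 -0.281] z 0.07 dist 0.202 grip [ 0.5464 -0.052 ] deg 147.0
scene 179 0 tin [ 0.527 -0.278] z 0.071 dist 0.2 grip [nan nan] deg nan
t 7.0 pos [0.4388 0.0738 0.1843] shift [-8.39 10.69 12.87] turn [-0.05 -0.    0.  ] F [-0.4 -0.7 -0.1]chk.py:7: RuntimeWarning: Mean of empty slice.
  t=P[m,:2].mean(0); gr=P[g,:2].mean(0); print(n,m.sum(),g.sum(),'tin',t.round(3),'z',P[m,2].mean().round(3) if m.any() else 0,'dist',np.hypot(*(t-[.648,-.118])).round(3),'grip',gr.round(4),'deg',np.degrees(np.arctan2(gr[1]+.118,gr[0]-.648)).round(1)%360)
  ret = um.true_divide(
```

View pics/both2.png

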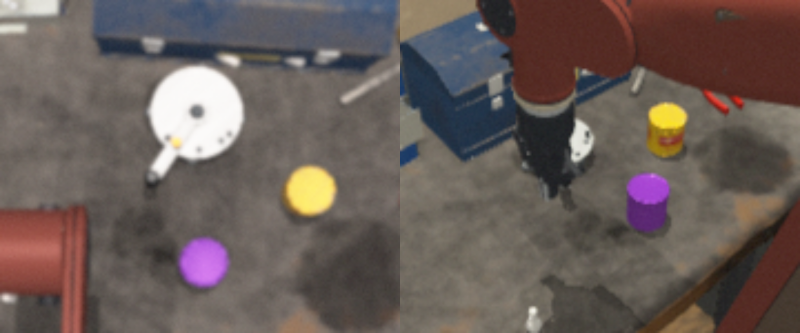

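The tin is upright at left crop (310,190), 0.20 m from the pivot. The lever is still at first position, (155,178). I'm moving the shut fingers to the lever's far side.

>>> play_rows --plan '[[0, [-1.5, 3.5, 0], [0, 0, 0]], [0, [-4, 7, 2], [0, 0, 0]], [0, [-7, 10.6, 5], [0, 0, 0]], [0, [-7.4, 10.6, 9], [0, 0, 0]], [0, [-7.4, 10.6, 12.5], [0, 0, 0]]]'

```text
t: 7.5
position: [0.5447, -0.0032, 0.0569]
tool_rot: [0.708, 0.706, -0.002, -0.002]
wrist_force: [-0.8, 1.0, 0.4]
opening: 0.005
```

```bash
python3 -c "
from h import *
target([.545,-.020,.058],270)"
```

```text
t 7.5 pos [ 0.5447 -0.0032  0.0569] shift [-1.68  0.03 -0.11] turn [-0.05  0.   -0.03] F [-0.8  1.   0.4]
```

>>> play_rows --plan '[[0, [-0.6, 0, 0], [0, 0, 0]], [0, [-1.2, -0.1, 0], [0, 0, 0]], [0, [-1.8, -0.2, 0], [0, 0, 0]], [0, [-2.3, -0.3, 0], [0, 0, 0]], [0, [-2.8, -0.4, 0], [0, 0, 0]]]'

```text
t: 8.0
position: [0.5418, -0.0315, 0.0591]
tool_rot: [0.708, 0.706, -0.001, -0.001]
wrist_force: [-2.0, 4.9, 4.3]
opening: -0.002
```

>>> play_rows --plan '[[0, [-0.5, -0.1, 0], [0, 0, 0]], [0, [-1, -0.3, 0], [0, 0, 0]], [0, [-1.5, -0.5, 0], [0, 0, 0]], [0, [-2, -0.7, 0], [0, 0, 0]], [0, [-2.4, -0.8, 0], [0, 0, 0]]]'

```text
t: 8.5
position: [0.5304, -0.0525, 0.0585]
tool_rot: [0.708, 0.706, -0.001, -0.005]
wrist_force: [-8.5, 10.9, 1.5]
opening: 0.0
```

>>> play_rows --plan '[[0, [-0.4, -0.1, 0], [0, 0, 0]], [0, [-0.8, -0.2, 0], [0, 0, 0]], [0, [-1.2, -0.2, 0], [0, 0, 0]], [0, [-1.6, -0.3, 0], [0, 0, 0]], [0, [-2, -0.3, 0], [0, 0, 0]]]'

```text
t: 9.0
position: [0.5279, -0.073, 0.0591]
tool_rot: [0.708, 0.706, -0.001, -0.004]
wrist_force: [-0.4, -1.3, -0.8]
opening: -0.0
```

```bash
python3 chk.py 3 2>/dev/null; python3 -c "
from h import *
target([.528,-.145,.057],270)"
```

```text
top 347 0 tin [ 0.529 -0.281] z 0.07 dist 0.202 grip [nan nan] deg nan
scene 15 23 tin [ 0.548 -0.257] z 0.071 dist 0.172 grip [ 0.5232 -0.0678] deg 158.1
t 9.1 pos [ 0.528  -0.0734  0.0591] shift [-7.16  0.02  0.18] turn [-0.06 -0.04 -0.03] F [-0.   0.1 -0.5]
```

View pics/both3.png

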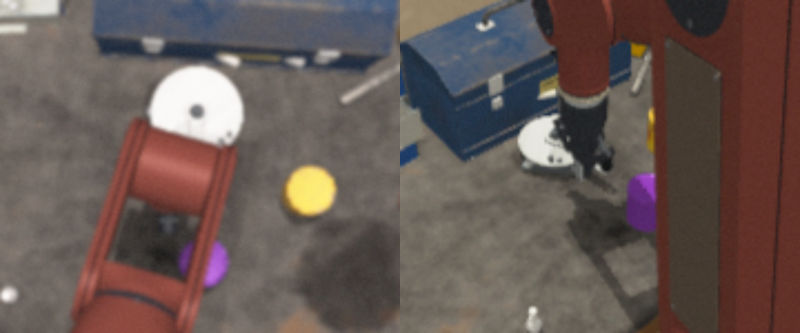

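The force has dropped to zero, so the lever snapped on to the first detent. The tin is undisturbed at (310,190). Next is the second half.

>>> play_rows --plan '[[0, [-0.6, 0, 0], [0, 0, 0]], [0, [-1.2, 0, 0], [0, 0, 0]], [0, [-1.8, 0, 0], [0, 0, 0]], [0, [-2.4, 0, 0], [0, 0, 0]], [0, [-3, 0, 0], [0, 0, 0]]]'

```text
t: 9.6
position: [0.5279, -0.104, 0.0589]
tool_rot: [0.708, 0.706, -0.001, -0.004]
wrist_force: [-0.1, 0.2, 0.3]
opening: 0.002
```

>>> play_rows --plan '[[0, [-0.4, 0, 0], [0, 0, 0]], [0, [-0.8, 0.1, 0], [0, 0, 0]], [0, [-1.2, 0.2, 0], [0, 0, 0]], [0, [-1.6, 0.2, 0], [0, 0, 0]], [0, [-2, 0.3, 0], [0, 0, 0]]]'

```text
t: 10.1
position: [0.5296, -0.1227, 0.0583]
tool_rot: [0.708, 0.706, -0.001, -0.006]
wrist_force: [-4.5, 6.7, 2.7]
opening: -0.003
```

>>> play_rows --plan '[[0, [-0.4, 0.1, 0], [0, 0, 0]], [0, [-0.8, 0.2, 0], [0, 0, 0]], [0, [-1.2, 0.3, 0], [0, 0, 0]], [0, [-1.6, 0.4, 0], [0, 0, 0]], [0, [-2, 0.5, 0], [0, 0, 0]]]'

```text
t: 10.6
position: [0.5344, -0.1429, 0.0579]
tool_rot: [0.708, 0.706, -0.001, -0.006]
wrist_force: [-0.3, 0.8, 0.3]
opening: 0.001
```

The force has vanished again, which suggests it snapped to the second stop. I'll back off, rise and look.

>>> play_rows --plan '[[0, [2, -0.3, 0], [0, 0, 0]], [0, [4, -1, -2], [0, 0, 0]], [0, [6, -3, -6], [0, 0, 0]], [0, [9, -6, -10], [0, 0, 0]], [0, [12, -9, -13], [0, 0, 0]]]'

```text
t: 11.1
position: [0.4521, -0.0296, 0.1856]
tool_rot: [0.708, 0.706, -0.001, -0.005]
wrist_force: [0.7, 0.1, 0.2]
opening: -0.004
```

>>> play_rows --plan '[[0, [4, 0, 0], [0, 0, 0]], [0, [8, 0, 0], [0, 0, 0]], [0, [12, 0, 0], [0, 0, 0]], [0, [14, 0, 0], [0, 0, 0]], [0, [14, 0, 0], [0, 0, 0]]]'

```text
t: 11.6
position: [0.4531, 0.1122, 0.1867]
tool_rot: [0.707, 0.707, -0.0, -0.004]
wrist_force: [0.2, -0.4, 0.9]
opening: 0.001
```

```bash
python3 chk.py 4 2>/dev/null; python3 -c "
from h import *
target([.528,-.145,.057],270)"
```

```text
top 347 27 tin [ 0.529 -0.281] z 0.07 dist 0.202 grip [ 0.5546 -0.1978] deg 220.5
scene 181 19 tin [ 0.527 -0.277] z 0.07 dist 0.2 grip [ 0.5524 -0.193 ] deg 218.1
t 11.7 pos [0.453  0.1101 0.1864] shift [-25.55   7.65  12.78] turn [-0.06 -0.04 -0.02] F [-0.2 -0.6  0.9]
```

View pics/both4.png

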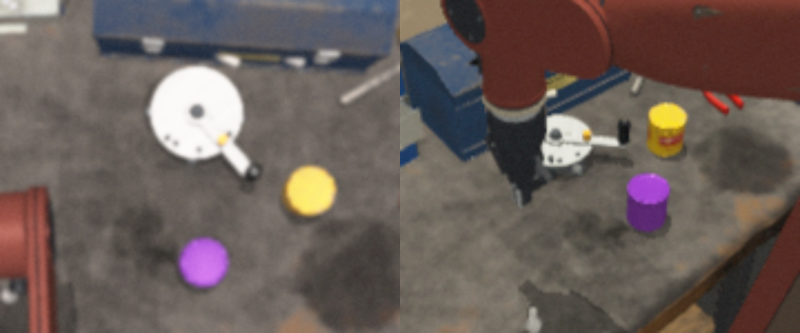

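The lever now lies at the second stop, with its grip at left crop (253,171). It has turned 73.5° (1.28 rad) by the top camera. The tin stands upright at (310,190) and the arm is clear of everything.

```bash
python3 -c "
from h import *
print(ctrl.job_done())"
```

```text
the job is handed in; nothing more can be done
None
```

The job is handed in at about 11.7 s on the robot's clock. The tin is out of the lever's swing and the lever is at its second stop, though no verdict was reported.

- **Tin:** I pushed the yellow tin about 95 mm with part-open fingertips, at roughly 3–4 N. It stands upright 0.20 m from the pivot in both cameras, against the 0.17 m needed. The purple look-alike was left alone.
- **Lever:** With shut fingers I pushed the grip through both detents; measured force was at most about 14 N. I stopped short of the hard stop and let the lever snap home.
- **Lever angle:** The top camera shows 220.5°, a turn of 73.5° (1.28 rad). The scene camera read 218.1°, about 2° lower. By its own start reading of 145.6° that is 72.5°, or about 1.27 rad. Both are above the 1.22 rad limit.
- **Rest of the bench:** The arm finished clear, about 0.19 m above the bench. I did not re-measure the pliers, bolt and spanner at the end, but the fingers never went down near them.

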